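# Level the bench scale and zero it

## Robot

A 6-joint arm with a two-finger parallel gripper is mounted at the origin on a cart in front of the work surface, level with it; the furniture and walls round the work are solid. World frame = base frame: x ahead of the robot, y to its left, z up, the work surface at z = 0. Lengths are in m, angles in rad, forces in N, time in s.
With the tool pointing down it reaches from about 0.35 to 0.975 m from the base axis. Payload 7.1 kg.
Tool frame: the origin (TCP) lies between the finger pads; the fingertips stand 14 mm ahead of it and the grasp point (between the pads) lies 5 mm behind it (arm.nose_length is the distance from the TCP to the fingertips, in m); x points along the fingers, z is the direction in which the jaws open and shut, and the axes are right-handed (so a half turn about x gives the same grasp; the last joint's range is limited). The gripper opens to 88 mm and grips with 3 to 60 N. Pads are 20 mm wide; open, the fingers measure 115 mm over their backs; the gripper's body (75 mm by 178 mm) begins 61 mm behind the grasp point.
Start: joints at [-1.269, 0.423, 1.63, -0, 1.089, -0.019], TCP at [0.197, -0.593, 0.237] pointing down, gripper open.
Joint ranges: [-3, 3], [-0.9, 2.11], [0.09, 2.58], [-1.31, 4.45], [0.11, 2.69], [-2.54, 2.54]. Speed limits (rad/s): [2.39, 2.39, 3.01, 3.14, 3.14, 3.14].

## Interface

Orientations are given as a unit quaternion [x, y, z, w].
In Python, from workcell import readout, capture, arm gives the robot as it stands.
- The arm moves only by the tool arm_command, never from a script. Its arguments are lists of equal length, an entry for each row: "angular": the turn, a rotation vector about the tool's x, y, z each as a share of 180 degrees, from -1 to 1, a list of three; "translation": the shift along the tool's x, y, z each as a share of 0.2 m, from -1 to 1, a list of three; "gripper": the opening, from 0 (shut) to 1 (fully open). A call has 1 to 8 rows; each row is the pose to reach, as a shift and turn from the pose measured when the call began, along the tool's axes at that moment, turning the shorter way round; what a row does not reach only later rows make up. A row lasts 1/10 s, in which the tool goes at most 50 mm and 8.59 degrees, less where a joint would pass 70% of its speed; a pose out of reach is approached as far as the arm can. A call with a number of a shift or a turn outside -1 to 1 is refused whole. A call with a gripper value outside its range is refused whole. The fingers move at their own pace and stop on an object; the grip force is fixed at half the most. Time passes only in rows, so rows that repeat a pose let the fingers close. It gives the time, the measured TCP pose, the force and the opening at its end, in the units of the state.
- readout.state(): the state, without advancing time (a new reading comes with each control period).
- capture(name): name is "side" or "top" or "wrist"; returns a dict with "pixels" (420x560x3 uint8, red, green, blue), "range_z" (420x560 float32, m along the optical axis (not along the pixel's ray), 0 where there is no reading), "intrinsics" (3x3 intrinsics, pixels), "rvec" (rotation vector, rad) and "tvec" (3), from world to camera coordinates, as OpenCV has them; the wrist camera has in their place "mount" (4x4, takes a point from camera to tool coordinates, whose origin is the TCP and whose axes are the tool frame's). Camera axes: x right, y down, z forward; pixel columns grow to the right and rows downward; lengths in m; the calibration is good to about 2 mm. A picture is of the moment at which its call begins: read the wrist's pose just before it.
- arm.hand_in(): hands the job in, once; it reports no verdict.
The state is a dict: "clock": time; "joint_positions": joint angles; "qvel": joint speeds; "effort": joint torques, N m; "position": TCP position; "tool_rot": TCP orientation; "force": force on the tool from outside, world axes, zero at the start; "wrist_torque": the same for the moment, N m; "finger_gap": finger opening in m.
Only numpy, scipy, OpenCV 4.12 (cv2) and the standard library are available. Lean on these libraries where they do the work, as an engineer would, in place of code of your own. Each camera call takes 0.05 s, during which the arm holds its last target.

## Task

The bench scale has gone out of level: turn its two levelling knobs as needed until the weighing pan sits level, with the ball of its ball level in the middle of the dish. Then slide the dust cover aside, press the zero button underneath fully down, let it come up, and slide the cover fully shut again. Do not touch the pan, and leave the spray can, tin and dropper bottle standing where they are.

Things in the scene. Friction and masses are not known exactly. Their poses are not given: they have to be found in the camera images.
- scale: Grey bench scale, fixed. Origin on the table under its middle; x to its rear (away from the operator), y to its left, z up. In its frame: rear housing x -68..110, y -103..103, 45 high, pan above it; in front a console x -155..-65: level deck 65 high (plate 66) for y -100..100 with the covered button, then each end slopes down outwards at 0.5 rad (28.6 deg) to 28 high at y +-168, a knob square on each slope.
- pan: Steel weighing pan 130 (x) x 200 (y), rim 9 high, on a rear ball pivot and two posts. Origin at the pivot, under the middle of its rear edge, (85, 0, 79) in the scale's frame; axes parallel to the scale's when level, z straight up. Starts tilted up to 0.18 rad. Ball level on it: a 10 mm ball in a white dish rolls to the low side, 0.09 mm per mrad of tilt; level when in the middle. Must not be touched.
- post_left_foot (a point): Where the left post leaves the housing, (-35, 90, 45) in the scale's frame. The left knob turned clockwise (looking onto the knob) raises this post by 11.5 mm per rad: it tips the pan about the level line from the rear pivot to the right post, +0.08 rad about (0.8, 0.6, 0) of the scale's frame per rad of turn; linear, no backlash, stays put.
- post_right_foot (a point): The same for the right post, (-35, -90, 45) in the scale's frame, raised by turning the right knob clockwise: tips the pan about the line from the rear pivot to the left post, +0.08 rad about (-0.8, 0.6, 0) of the scale's frame per rad of turn.
- knob_left_grip (a point): On the axis of the left (+y) knob, 34 mm above its sloping face, (-110, 150, 76) in the scale's frame; does not turn. z = knob axis, out of the face: leans 0.5 rad from vertical to the scale's left; x to the rear. Knob: round, black, fluted, 40 dia x 28 high, from 20 to 48 mm above the face. Torque 0.12 N m. May need up to 1.3 rad of turn, differing each time (stops 0.9 rad or more past level).
- knob_right_grip (a point): The same for the right (-y) knob, at (-110, -150, 76), its axis leaning 0.5 rad to the scale's right. It stands on a swivel: its axis (and this point) leans with the tip made by the left knob, up to 0.1 rad off, and is true once the left knob is right.
- dust_cover (a joint): Position of the dust cover: 0 = fully shut (over the button), 0.060 = fully open, slid to the scale's left (+y) along the deck. About 1.5 N of friction, stays where it is left; starts 0 to 8 mm open.
- cover_rib (a point): Top middle of the upright rib on the dust cover, 33.5 mm above the deck plate's middle plane (99.5 above the table); axes as the scale's; moves with the cover. Rib 9 thick (y) x 30 long (x) x 21 high, in the middle of the grey cover plate 56 (y) x 54 (x) x 3, plate top 12.5 mm up. Rails 14.5 mm high along the plate's front and rear edges, inner edges 24 mm either side of the middle.
- zero_button (a joint): Travel of the zero button: 0 = up, 0.005 = fully down. Springs back; 1.4 N starts it, 4.9 N holds it fully down.
- button_top (a point): Middle of the top of the zero button, a flat grey cylinder 24 dia, top at (-110, 0, 74) in the scale's frame, 7 mm above the deck plate, under the shut cover; z up, pressed straight down; moves with the button.
- spray_can: Bystander: upright spray can, 59 dia x 225 high, loose, behind one of the knobs, beside the pan. Origin in the middle of its foot.
- tin: Bystander: white tin, 69 dia x 71 high, loose, behind the other knob, beside the pan. Origin in the middle of its foot.
- dropper_bottle: Bystander: small brown dropper bottle, 34 dia x 102 high, loose, in front of the console. Origin in the middle of its foot.

How it is judged:
On the way, in this order (a step that is already met when the one before it is completed fails the run):
1. the pan has been levelled to within 1 degree (angle between pan's own z axis and vertical below 0.0175 rad), for 0.2 s.
2. with the pan level, the zero button is pressed down (at least 4 of its 5 mm) (value of joint zero_button above 0.004 m and angle between pan's own z axis and vertical below 0.0175 rad), for 0.05 s.
At the end, for the whole second after the job is handed in: The pan is at rest and level to within 1 degree (0.0175 rad), the dust cover is shut to within 4 mm, the zero button is up again, and the spray can, tin and dropper bottle stand upright within 20 mm of where they started (angle between pan's own z axis and vertical below 0.0175 rad and angular speed of pan below 0.02 rad/s and value of joint dust_cover below 0.004 m and value of joint zero_button below 0.001 m and angle between each of spray_can, tin, dropper_bottle's own z axis and vertical below 0.1 rad); the robot touches nothing.
It fails at once if the pan is touched (contact force between pan and the fingers above 1 N or contact force between pan and the arm above 1 N).
It fails at once if the spray can is moved more than 20 mm (distance of spray_can from where it was at the start of the episode above 0.02 m).
It fails at once if the tin is moved more than 20 mm (distance of tin from where it was at the start of the episode above 0.02 m).
It fails at once if the dropper bottle is moved more than 20 mm (distance of dropper_bottle from where it was at the start of the episode above 0.02 m).
It also fails if it takes over 72 s, if anything falls off the work surface, if the arm or the gripper's body presses on something with over 40 N, if the wrist force passes 120 N, or if a joint passes its speed limit or range.

## Working session

There is one attempt and no reset: what is moved stays moved. The work goes in short steps, Python scripts to look and compute and a tool call to move; the robot and the scene stay as the last step left them, time stands still between calls to the robot, and variables do not carry over. Pictures are saved under pics/ and viewed, and the job is handed in when it is done.

Besides the shell and the picture viewer there is one more tool, called after "Call:" as name(argument=value, ...), one argument or row to a line, values as JSON. arm_command: Moves the arm, as the interface text tells. Shift numbers are shares of 0.2 m and turn numbers shares of 180 degrees, none past 1 either way. Its arguments: {"type":"object","properties":{"angular":{"type":"array","items":{"type":"array","items":{"type":"number"}}},"translation":{"type":"array","items":{"type":"array","items":{"type":"number"}}},"gripper":{"type":"array","items":{"type":"number"}}},"required":["angular","translation","gripper"]}

```bash
ls -la; mkdir -p pics; python3 - <<'E'
from workcell import readout, capture, arm
import cv2, numpy as np
print(readout.state())
for n in ["side","top","wrist"]:
    c=capture(n); cv2.imwrite(f"pics/{n}0.png",c["pixels"][:,:,::-1]); np.savez(f"{n}0.npz",**c)
    print(n,{k:np.round(v,4).tolist() for k,v in c.items() if k not in("pixels","range_z")})
E
```

```text
total 12
drwxr-xr-x  3 agent agent 4096 Dec  7 16:44 .
drwxr-xr-x 23 root  root  4096 Dec  7 16:44 ..
drwxr-xr-x  2 agent agent 4096 Dec  7 16:44 pics
{'clock': 0.0, 'joint_positions': array([-1.26904532e+00,  4.23806327e-01,  1.63071958e+00,  4.36497101e-06,
        1.08858610e+00, -1.89812458e-02]), 'qvel': array([ 0.00107316,  0.00073477,  0.00034533,  0.00073222, -0.00065659,
        0.0014446 ]), 'effort': array([-4.66460246e-03, -5.44634235e+01, -2.73674583e+01,  6.41975901e-02,
        2.26462469e-02, -1.20356299e-04]), 'position': array([ 0.19691198, -0.5925918 ,  0.23591161]), 'tool_rot': array([ 0.4140687 ,  0.57385243, -0.41342147,  0.57299493]), 'force': array([-0.1313557 , -0.5575913 , -1.24803357]), 'wrist_torque': array([ 0.01630869, -0.00550176,  0.00275178]), 'finger_gap': 0.08769631735896403}
side {'intrinsics': [[533.8826, 0.0, 279.206], [0.0, 533.8826, 201.7526], [0.0, 0.0, 1.0]], 'rvec': [0.7311, -2.2843, 1.4489], 'tvec': [0.452, 0.2078, 1.2533]}
top {'intrinsics': [[433.7817, 0.0, 283.966], [0.0, 433.7817, 217.2083], [0.0, 0.0, 1.0]], 'rvec': [2.1082, -2.1527, 0.1738], 'tvec': [0.0601, 0.5326, 1.0263]}
wrist {'intrinsics': [[359.064, 0.0, 289.5954], [0.0, 359.064, 206.371], [0.0, 0.0, 1.0]], 'mount': [[-0.0008, -0.2885, 0.9575, -0.1473], [-0.0013, -0.9575, -0.2885, 0.0788], [1.0, -0.0014, 0.0004, -0.0004], [0.0, 0.0, 0.0, 1.0]]}
```

View pics/side0.png

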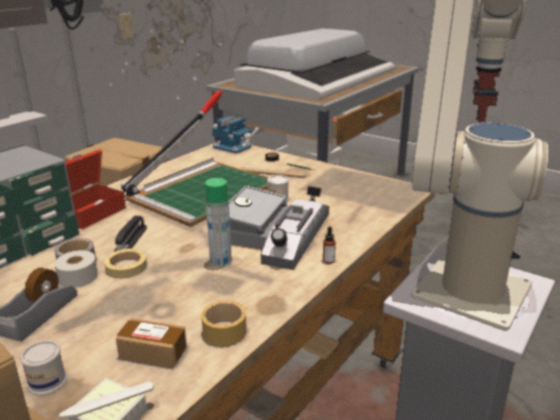

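View pics/top0.png

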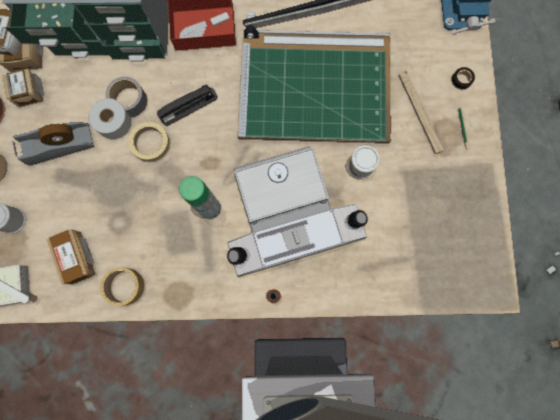

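View pics/wrist0.png

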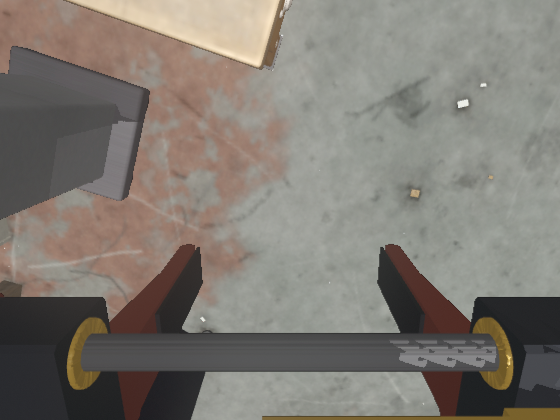

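The top view shows the scale with its left knob at about (237,256), right knob (357,219), cover rib (295,238), spray can (195,190), tin (365,160) and dropper (273,296). I'll enlarge the picture and build a height map.

```bash
cat > h.py <<'E'
import numpy as np, cv2
from scipy.spatial.transform import Rotation as R
from workcell import readout, capture, arm
def cloud(c,pose=None):
    d=c["range_z"]; K=c["intrinsics"]; v,u=np.mgrid[:d.shape[0],:d.shape[1]]
    P=np.stack([(u-K[0,2])*d/K[0,0],(v-K[1,2])*d/K[1,1],d],-1)
    if "rvec" in c:
        Rm=cv2.Rodrigues(np.array(c["rvec"],float))[0]; t=np.array(c["tvec"]).ravel()
        return (P-t)@Rm
    M=np.array(c["mount"]); p,q=pose
    P=P@M[:3,:3].T+M[:3,3]
    return P@R.from_quat(q).as_matrix().T+np.array(p)
def save(name,img,box=None,s=1):
    if box: u0,v0,u1,v1=box; img=img[v0:v1,u0:u1]
    if s!=1: img=cv2.resize(img,None,fx=s,fy=s,interpolation=cv2.INTER_CUBIC)
    cv2.imwrite(f"pics/{name}.png",img[:,:,::-1])
E
python3 - <<'E'
from h import *
for n,b,s in [("top",(170,130,390,310),3.6),("side",(190,160,350,280),5)]:
    c=dict(np.load(n+"0.npz")); save(n+"0z",c["pixels"],b,s)
    P=cloud(c)
    if n=="top":
        for uv in [(237,256),(357,219),(295,238),(193,187),(365,158),(273,296),(278,172),(320,300),(200,260),(400,200),(330,238),(250,240)]:
            print(uv,P[uv[1],uv[0]].round(4))
E
```

```text
(237, 256) [0.4361 0.1593 0.0973]
(357, 219) [ 0.5174 -0.1228  0.0946]
(295, 238) [0.4749 0.0241 0.1002]
(193, 187) [0.5703 0.2354 0.2271]
(365, 158) [ 0.6737 -0.1542  0.0688]
(273, 296) [0.3433 0.0774 0.0969]
(278, 172) [0.6379 0.0609 0.0863]
(320, 300) [ 3.301e-01 -3.650e-02 -2.000e-04]
(200, 260) [0.4356 0.2635 0.0042]
(400, 200) [ 5.801e-01 -2.520e-01  2.000e-04]
(330, 238) [ 0.4767 -0.0601  0.0706]
(250, 240) [0.4767 0.1317 0.0636]
```

View pics/top0z.png

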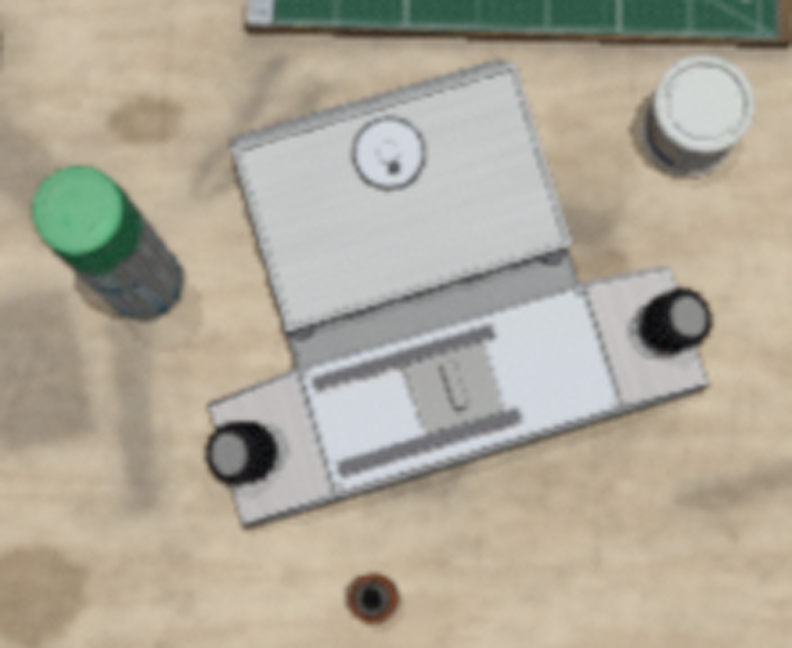

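View pics/side0z.png

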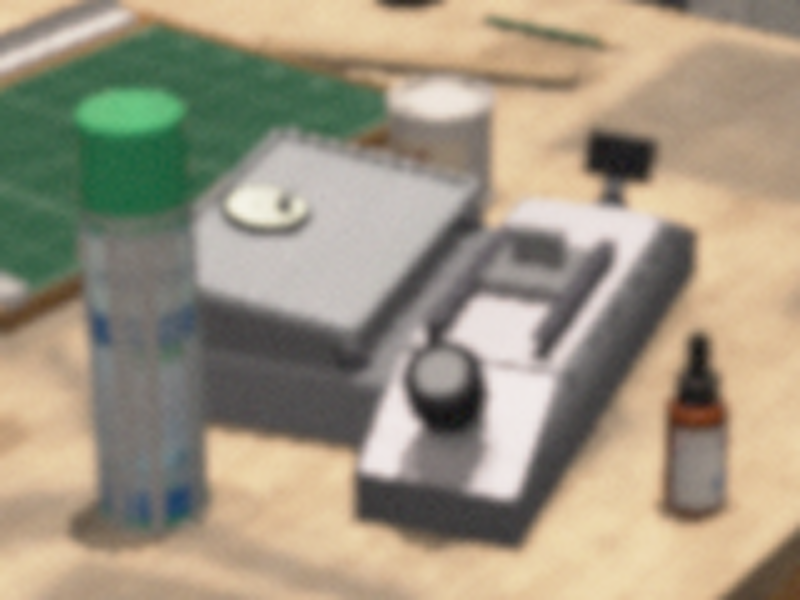

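Corner pixels of the console read from the top crop; fitting scale pose (x, y, yaw), and the pan plane by depth.

```bash
python3 - <<'E'
from h import *
from scipy.optimize import least_squares
c=dict(np.load("top0.npz")); s=dict(np.load("side0.npz"))
m=np.array([[-155,168,28],[-65,168,28],[-155,-168,28],[-65,-168,28],[-155,100,65],[-65,100,65],[-155,-100,65],[-65,-100,65]])/1000
px=np.array([[244,523],[208,404],[708,384],[670,267],[338,493],[298,372],[620,406],[582,288]])/3.6+[170,130]
def T(p,X): 
    return X@R.from_euler('z',p[2]).as_matrix().T+[p[0],p[1],0]
def proj(c,X): return cv2.projectPoints(X,c["rvec"],c["tvec"],c["intrinsics"],None)[0][:,0]
f=lambda p:(proj(c,T(p,m))-px).ravel()
r=least_squares(f,[.55,0,.28]); p=r.x; print(p,np.degrees(p[2])); print(f(p).reshape(-1,2).round(2))
np.save("p.npy",p)
# check side
ms=np.array([[-155,168,28],[-65,168,28],[-155,100,65],[-155,-168,28],[-110-0,150+14*np.sin(.5),76+14*np.cos(.5)],[-110,0,99.5],[-110,-150-14*np.sin(.5),76+14*np.cos(.5)]])/1000
print("side zoom",((proj(s,T(p,ms))-[190,160])*5).round(0).tolist())
print("top zoom",((proj(c,T(p,ms))-[170,130])*3.6).round(0).tolist())
# cloud in the scale frame
for n,cc in (("top",c),("side",s)):
    P=cloud(cc); Q=(P-[p[0],p[1],0])@R.from_euler('z',p[2]).as_matrix(); np.save(n+"Q.npy",Q)
    def fit(mask):
        A=Q[mask]; M=np.c_[A[:,:2],np.ones(len(A))]; k=np.linalg.lstsq(M,A[:,2],rcond=None)[0]; e=A[:,2]-M@k
        g=abs(e)<.006;k=np.linalg.lstsq(M[g],A[g,2],rcond=None)[0]; return k,(A[g,2]-M[g]@k).std(),g.sum()
    pan=(Q[...,0]>-30e-3)&(Q[...,0]<.07)&(abs(Q[...,1])<.08)&(Q[...,2]>.06)&(Q[...,2]<.14)&(np.hypot(Q[...,0]-.045,Q[...,1])>.03)
    print(n,"pan",fit(pan))
    dk=(Q[...,0]>-150e-3)&(Q[...,0]<-.07)&(Q[...,1]<-.04)&(Q[...,1]>-.09)&(Q[...,2]>.04)
    print("deck",fit(dk))
    tb=(Q[...,0]>-.3)&(Q[...,0]<-.2)&(abs(Q[...,1])<.15); print("table z",np.median(Q[tb][:,2]))
P=cloud(c)
# bystanders
for nm,zlo,zhi,ctr,rad in (("can",.2,.24,(.57,.235),.05),("tin",.06,.08,(.674,-.154),.05),("drop",.08,.11,(.343,.077),.03)):
    mk=(P[...,2]>zlo)&(P[...,2]<zhi)&(np.hypot(P[...,0]-ctr[0],P[...,1]-ctr[1])<rad)
    A=P[mk]; mid=(A.max(0)+A.min(0))/2; print(nm,mid.round(4),"scale frame",((mid-[p[0],p[1],0])@R.from_euler('z',p[2]).as_matrix()).round(4))
E
```

```text
[0.58541913 0.04619365 0.27196278] 15.582319413603555
[[-0.4   1.43]
 [-0.18 -0.44]
 [ 0.66  0.75]
 [-0.18 -0.71]
 [-0.77  0.93]
 [-0.12 -1.38]
 [ 0.97  0.9 ]
 [ 0.03 -1.63]]
side zoom [[521.0, 502.0], [354.0, 472.0], [564.0, 375.0], [700.0, 228.0], [443.0, 371.0], [543.0, 223.0], [625.0, 134.0]]
top zoom [[243.0, 528.0], [207.0, 402.0], [335.0, 496.0], [710.0, 387.0], [230.0, 453.0], [461.0, 382.0], [689.0, 315.0]]
top pan (array([0.12409674, 0.00171526, 0.07317221]), np.float64(0.0019593569236669396), np.int64(2243))
deck (array([-0.00327342,  0.00459663,  0.06784191]), np.float64(0.0018285080939127204), np.int64(676))
table z 0.0014401680357233443
side pan (array([0.12893616, 0.00050063, 0.07350328]), np.float64(0.001545725993270414), np.int64(782))
deck (array([ 0.01764181, -0.00362722,  0.07002735]), np.float64(0.001541087501262475), np.int64(150))
table z -0.03990937919723769
can [0.5687 0.241  0.2146] scale frame [0.0362 0.1921 0.2146]
tin [ 0.6714 -0.1526  0.0694] scale frame [ 0.0294 -0.2146  0.0694]
drop [0.3444 0.0802 0.0922] scale frame [-0.223   0.0975  0.0922]
```

```bash
python3 - <<'E'
from h import *
print([x for x in dir(arm) if x[0]!='_'],[x for x in dir(readout) if x[0]!='_'],arm.nose_length)
s=readout.state(); M=R.from_quat(s["tool_rot"]).as_matrix(); print(M.round(3)); print(s["clock"])
q=s["joint_positions"]
print((R.from_euler('z',q[0])).as_matrix().T@M)
p=np.load("p.npy"); Rs=R.from_euler('z',p[2]).as_matrix()
for n,v in dict(kl=(-.110,.150,.076),kr=(-.11,-.15,.076),btn=(-.11,0,.074),rib0=(-.11,0,.0995)).items(): print(n,(Rs@np.array(v)+[p[0],p[1],0]).round(4))
# can points at various heights
Q=np.load("sideQ.npy"); 
for z in (.03,.1,.2,.22):
    mk=(abs(Q[...,2]-z)<.012)&(np.hypot(Q[...,0]-.035,Q[...,1]-.19)<.06); A=Q[mk]; print(z,len(A),A.min(0).round(3),A.max(0).round(3))
E
```

```text
['Unreachable', 'hand_in', 'nose_length'] ['state'] 0.014
[[-0.     0.949  0.315]
 [ 0.001  0.315 -0.949]
 [-1.    -0.    -0.001]]
0.15
[[-1.13814152e-03 -1.90137051e-02  9.99818575e-01]
 [-2.69976727e-05  9.99819223e-01  1.90136867e-02]
 [-9.99999352e-01 -5.35250837e-06 -1.13844910e-03]]
kl [0.4392 0.1611 0.076 ]
kr [ 0.5198 -0.1278  0.076 ]
btn [0.4795 0.0166 0.074 ]
rib0 [0.4795 0.0166 0.0995]
0.03 182 [0.008 0.181 0.018] [0.062 0.224 0.042]
0.1 202 [0.006 0.177 0.088] [0.063 0.224 0.112]
0.2 222 [0.008 0.176 0.188] [0.061 0.224 0.212]
0.22 283 [0.009 0.168 0.208] [0.062 0.22  0.229]
```

Call:
arm_command(
  angular=[
    [-0.38, 0, 0],
    [-0.38, 0, 0],
    [-0.38, 0, 0],
    [-0.38, 0, 0],
    [-0.38, 0, 0],
    [-0.38, 0, 0],
    [-0.38, 0, 0],
    [-0.38, 0, 0],
  ],
  translation=[
    [-0.9, 0.8, -1],
    [-0.9, 0.8, -1],
    [-0.9, 0.8, -1],
    [-0.9, 0.8, -1],
    [-0.9, 0.8, -1],
    [-0.9, 0.8, -1],
    [-0.9, 0.8, -1],
    [-0.9, 0.8, -1],
  ],
  gripper=[0.65, 0.65, 0.65, 0.65, 0.65, 0.65, 0.65, 0.65],
)

```text
clock: 0.95
position: [0.2867, -0.3514, 0.4183]
tool_rot: [0.016, 0.706, -0.017, 0.708]
force: [-0.4, -0.6, 0.1]
finger_gap: 0.0568
```

```bash
cat >> h.py <<'E'
P0=np.load("p.npy"); Rs=R.from_euler('z',P0[2]).as_matrix()
def s2w(v): return Rs@np.array(v)+[P0[0],P0[1],0]
def log():
    s=readout.state(); f=open("log.txt","a"); f.write(repr([s["joint_positions"].tolist(),s["position"].tolist()])+"\n"); return s
def goal(pos,Rm):
    s=log(); R0=R.from_quat(s["tool_rot"]).as_matrix()
    t=R0.T@(np.array(pos)-s["position"])/.2; a=R.from_matrix(R0.T@Rm).as_rotvec()/np.pi
    print("t=%.2f"%s["clock"],"pos",s["position"].round(4),"q",s["joint_positions"].round(3),"F",s["force"].round(1),"gap",round(s["finger_gap"],4))
    print("  trans",t.round(4),"ang",a.round(4), "mm",(np.linalg.norm(t)*200).round(1),"deg",(np.linalg.norm(a)*180).round(1))
def down(yaw): # tool y at world yaw (deg), pointing down
    x=np.array([0,0,-1.]); y=np.array([np.cos(np.radians(yaw)),np.sin(np.radians(yaw)),0]); return np.c_[x,y,np.cross(x,y)]
def knob(side,phi): # side +1 left, -1 right; phi=0: tool y down the slope for left; for right: see below
    x=np.array([0,-side*np.sin(.5),-np.cos(.5)]); y=np.array([0,np.cos(.5),-side*np.sin(.5)])
    M=np.c_[x,y,np.cross(x,y)]; return Rs@M@R.from_euler('x',phi).as_matrix()
E
python3 -c "
from h import *
goal([.41,.0,.40],down(180))"
```

```text
t=0.95 pos [ 0.2867 -0.3514  0.4183] q [-9.130e-01 -2.000e-02  1.767e+00  1.000e-03  1.392e+00 -8.660e-01] F [-0.4 -0.6  0.1] gap 0.0568
  trans [0.0902 1.7844 0.5318] ang [-5.152e-01  2.000e-04  9.000e-04] mm 372.8 deg 92.7
```

Call:
arm_command(
  angular=[
    [-0.38, 0, 0],
    [-0.38, 0, 0],
    [-0.38, 0, 0],
    [-0.38, 0, 0],
    [-0.38, 0, 0],
    [-0.38, 0, 0],
    [-0.38, 0, 0],
    [-0.38, 0, 0],
  ],
  translation=[
    [0.05, 1, 0.5],
    [0.05, 1, 0.5],
    [0.05, 1, 0.5],
    [0.05, 1, 0.5],
    [0.05, 1, 0.5],
    [0.05, 1, 0.5],
    [0.05, 1, 0.5],
    [0.05, 1, 0.5],
  ],
  gripper=[0.65, 0.65, 0.65, 0.65, 0.65, 0.65, 0.65, 0.65],
)

```text
clock: 1.75
position: [0.3961, -0.1559, 0.408]
tool_rot: [-0.386, 0.593, 0.384, 0.593]
force: [0.4, -1.0, -1.0]
finger_gap: 0.0573
```

```bash
python3 -c "
from h import *
goal([.41,.0,.40],down(180))"
```

```text
t=1.75 pos [ 0.3961 -0.1559  0.408 ] q [-4.020e-01 -6.300e-02  1.830e+00 -1.000e-03  1.372e+00 -1.553e+00] F [ 0.4 -1.  -1. ] gap 0.0573
  trans [0.0391 0.2544 0.7401] ang [-0.1336 -0.0004  0.0006] mm 156.7 deg 24.0
```

Call:
arm_command(
  angular=[
    [-0.13, 0, 0],
    [-0.13, 0, 0],
    [-0.13, 0, 0],
    [-0.13, 0, 0],
    [-0.13, 0, 0],
  ],
  translation=[
    [0.04, 0.25, 0.74],
    [0.04, 0.25, 0.74],
    [0.04, 0.25, 0.74],
    [0.04, 0.25, 0.74],
    [0.04, 0.25, 0.74],
  ],
  gripper=[0.65, 0.65, 0.65, 0.65, 0.65],
)

```text
clock: 2.25
position: [0.4106, 0.0008, 0.3996]
tool_rot: [-0.499, 0.502, 0.497, 0.502]
force: [0.7, 1.0, -0.3]
finger_gap: 0.0569
```

```bash
cat >> h.py <<'E'
def wshot(n):
    s=log(); c=capture("wrist"); c["pos"]=s["position"]; c["rot"]=s["tool_rot"]; np.savez(n+".npz",**c); save(n,c["pixels"]); return c,s
def wproj(c,X):
    M=np.array(c["mount"]); Y=(np.atleast_2d(X)-c["pos"])@R.from_quat(c["rot"]).as_matrix()
    Z=(Y-M[:3,3])@M[:3,:3]; K=c["intrinsics"]; return Z[:,:2]/Z[:,2:]*[K[0,0],K[1,1]]+K[:2,2]
E
python3 -c "
from h import *
c,s=wshot('w1'); print(s['position'],s['qvel'].round(3))
goal([.41,.0,.40],down(180))
pts=dict(kl=(-110,150+14*np.sin(.5),76+14*np.cos(.5)),kr=(-110,-150-14*np.sin(.5),76+14*np.cos(.5)),dl=(-155,100,66),dr=(-155,-100,66),ll=(-155,168,28),lr=(-155,-168,28),lr2=(-65,-168,28),ll2=(-65,168,28),dl2=(-65,100,66),dr2=(-65,-100,66),rib=(-110,0,99.5))
for k,v in pts.items(): print(k,wproj(c,s2w(np.array(v)/1e3)).round(1))
"
```

```text
[0.4106075  0.00084427 0.39964108] [-0.057 -0.002 -0.004 -0.012  0.002 -0.016]
t=2.30 pos [ 4.107e-01 -2.000e-04  3.997e-01] q [-0.028 -0.084  1.868 -0.002  1.357 -1.588] F [-0.1  0.2 -0.2] gap 0.0571
  trans [-0.0014  0.0033  0.0012] ang [-0.0033 -0.0006  0.0004] mm 0.8 deg 0.6
kl [[418.1 182.1]]
kr [[192.9 243.8]]
dl [[364.7 158.4]]
dr [[223.9 198.2]]
ll [[405.9 141. ]]
lr [[185.8 203.6]]
lr2 [[206.2 256.2]]
ll2 [[417.3 199.3]]
dl2 [[378.7 219.4]]
dr2 [[244.2 255.4]]
rib [[302.7 216.4]]
```

View pics/w1.png

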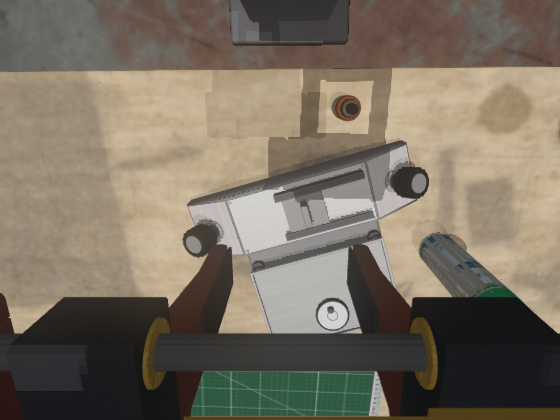

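The wrist view agrees with the fitted pose to about 1 px: left knob top (420,181), right knob top (194,243), rib around (306,212), ball dish (332,315). Zooming in.

```bash
python3 -c "
from h import *
c=dict(np.load('w1.npz')); save('w1a',c['pixels'],(180,135,440,265),3); save('w1b',c['pixels'],(240,220,400,340),5)
P=cloud(c,(c['pos'],c['rot'])); Q=(P-[P0[0],P0[1],0])@Rs
def fit(m):
    A=Q[m]; M=np.c_[A[:,:2],np.ones(len(A))]
    for i in range(3):
        k=np.linalg.lstsq(M,A[:,2],rcond=None)[0]; g=abs(A[:,2]-M@k)<.004; A=A[g];M=M[g]
    return k.round(4),len(A)
X,Y,Z=Q[...,0],Q[...,1],Q[...,2]
print('pan',fit((X>-.03)&(X<.05)&(abs(Y)<.06)&(Z>.05)&(Z<.12)&(np.hypot(X-.045,Y)>.03)))
print('deck',fit((X>-.13)&(X<-.07)&(abs(Y+.075)<.02)&(Z>.05)&(Z<.12)))
print('slope L',fit((X>-.15)&(X<-.07)&(abs(Y-.115)<.012)&(Z>.02)&(Z<.08)))
for s in (1,-1):
    m=(abs(X+.11)<.03)&(abs(Y-s*.16)<.03)&(Z>.08)&(Z<.12); A=Q[m]; print('knob top',s,len(A),((A.max(0)+A.min(0))/2).round(4),A.mean(0).round(4))
m=(abs(X+.11)<.03)&(abs(Y)<.03)&(Z>.09)&(Z<.12); A=Q[m]; print('rib',len(A),A.min(0).round(4),A.max(0).round(4),A.mean(0).round(4))
"
```

```text
pan (array([ 1.211e-01, -1.000e-04,  7.140e-02]), 2637)
deck (array([-0.0023, -0.003 ,  0.0658]), 1107)
slope L (array([ 0.0032, -0.5162,  0.1171]), 861)
knob top 1 782 [-0.1086  0.151   0.0886] [-0.1108  0.1496  0.0882]
knob top -1 693 [-0.1096 -0.1518  0.0889] [-0.1109 -0.1494  0.0889]
rib 161 [-1.24e-01 -1.00e-04  9.05e-02] [-0.0938  0.0089  0.1009] [-0.11    0.0046  0.098 ]
```

View pics/w1a.png

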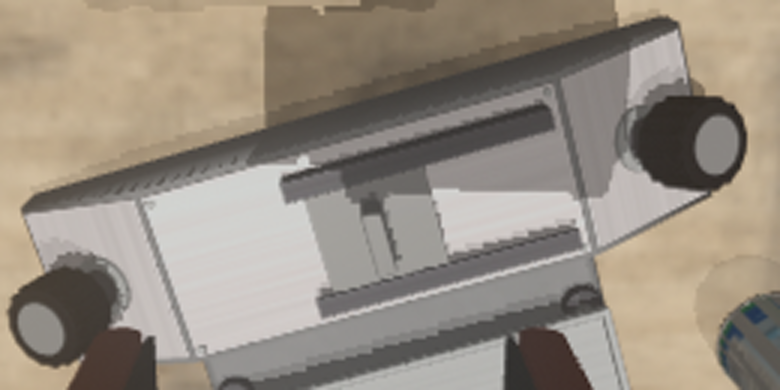

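View pics/w1b.png

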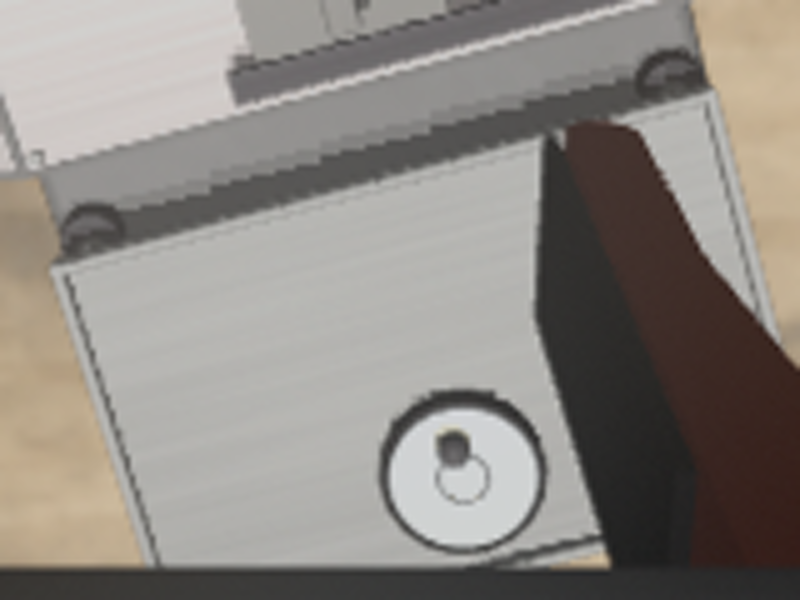

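```bash
cat >> h.py <<'E'
def ktcp(side,back,g=None):
    ax=np.array([0,side*np.sin(.5),np.cos(.5)]); g=np.array([-.110,side*.150,.076]) if g is None else g
    return s2w(g+ax*(back-.005))
E
python3 -c "
from h import *
print(ktcp(1,.09),ktcp(1,0))
goal(ktcp(1,.09),knob(1,-1.6))"
```

```text
[0.42822205 0.20038537 0.15059452] [0.43981266 0.15882296 0.07161209]
t=2.30 pos [ 4.107e-01 -2.000e-04  3.997e-01] q [-0.028 -0.084  1.868 -0.002  1.357 -1.588] F [-0.1  0.2 -0.2] gap 0.0571
  trans [ 1.2438 -0.0757  1.0064] ang [-0.0972  0.1578 -0.0198] mm 320.4 deg 33.6
```

Call:
arm_command(
  angular=[
    [-0.097, 0.158, -0.02],
    [-0.097, 0.158, -0.02],
    [-0.097, 0.158, -0.02],
    [-0.097, 0.158, -0.02],
    [-0.097, 0.158, -0.02],
    [-0.097, 0.158, -0.02],
    [-0.097, 0.158, -0.02],
  ],
  translation=[
    [0.9, -0.07, 1],
    [0.9, -0.07, 1],
    [0.9, -0.07, 1],
    [0.9, -0.07, 1],
    [0.9, -0.07, 1],
    [0.9, -0.07, 1],
    [0.9, -0.07, 1],
  ],
  gripper=[0.72, 0.72, 0.72, 0.72, 0.72, 0.72, 0.72],
)

```text
clock: 3.0
position: [0.4271, 0.1993, 0.2168]
tool_rot: [0.689, -0.515, -0.414, -0.297]
force: [-0.7, -0.1, -0.5]
finger_gap: 0.0633
```

```bash
python3 -c "
from h import *
goal(ktcp(1,.07),knob(1,-1.6))
c,s=wshot('w2')
for b in (14,-14): print(wproj(c,ktcp(1,.005+b/1000.)))
"
```

```text
t=3.00 pos [0.4271 0.1993 0.2168] q [ 0.689  0.342  1.915 -0.5    1.158 -0.916] F [-0.7 -0.1 -0.5] gap 0.0633
  trans [ 0.3885 -0.0131  0.1625] ang [ 0.0004 -0.0007 -0.0011] mm 84.3 deg 0.2
[[329.66558694 205.82394933]]
[[326.34250271 196.84505399]]
```

View pics/w2.png

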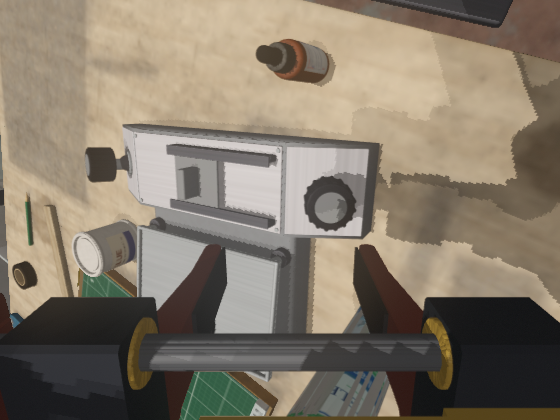

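Call:
arm_command(
  angular=[
    [0, 0, 0],
    [0, 0, 0],
    [0, 0, 0],
    [0, 0, 0],
    [0, 0, 0],
    [0, 0, 0],
    [0, 0, 0],
  ],
  translation=[
    [0.38, -0.013, 0.162],
    [0.38, -0.013, 0.162],
    [0.39, -0.013, 0.162],
    [0.5, -0.013, 0.162],
    [0.62, -0.013, 0.162],
    [0.738, -0.013, 0.162],
    [0.738, -0.013, 0.162],
  ],
  gripper=[0.72, 0.72, 0.72, 0.72, 0.72, 0.72, 0.72],
)

```text
clock: 3.75
position: [0.4403, 0.1553, 0.0739]
tool_rot: [0.688, -0.517, -0.413, -0.297]
force: [-0.2, -0.1, -0.6]
finger_gap: 0.0633
```

```bash
python3 -c "
from h import *
goal(ktcp(1,.0),knob(1,-1.6))
c,s=wshot('w3')
"
```

```text
t=3.75 pos [0.4403 0.1553 0.0739] q [ 0.604  0.575  2.006 -0.646  0.856 -0.761] F [-0.2 -0.1 -0.6] gap 0.0633
  trans [ 0.0016 -0.003   0.021 ] ang [-0.0008 -0.001  -0.0016] mm 4.3 deg 0.4
```

View pics/w3.png

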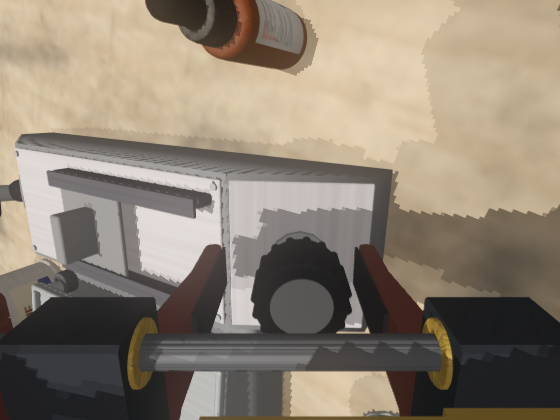

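Call:
arm_command(
  angular=[
    [0, 0, 0],
    [0, 0, 0],
    [0, 0, 0],
    [0, 0, 0],
    [0, 0, 0],
    [0, 0, 0],
    [0, 0, 0],
  ],
  translation=[
    [0, -0.003, 0.021],
    [0, -0.003, 0.021],
    [0, -0.003, 0.021],
    [0, -0.003, 0.021],
    [0, -0.003, 0.021],
    [0, -0.003, 0.021],
    [0, -0.003, 0.021],
  ],
  gripper=[0.72, 0.72, 0.3, 0.3, 0.3, 0.3, 0.3],
)

```text
clock: 4.5
position: [0.4402, 0.1603, 0.0728]
tool_rot: [0.689, -0.516, -0.413, -0.298]
force: [-2.0, 3.1, 3.2]
finger_gap: 0.0397
```

```bash
python3 -c "
from h import *
goal(ktcp(1,.0),knob(1,-1.6))
goal(ktcp(1,.0),knob(1,-.3))
"
```

```text
t=4.50 pos [0.4402 0.1603 0.0728] q [ 0.613  0.579  2.001 -0.642  0.857 -0.756] F [-2.   3.1  3.2] gap 0.0397
  trans [ 0.0085  0.004  -0.0027] ang [-0.0009 -0.0008 -0.0011] mm 1.9 deg 0.3
t=4.50 pos [0.4402 0.1603 0.0728] q [ 0.613  0.579  2.001 -0.642  0.857 -0.756] F [-2.   3.1  3.2] gap 0.0397
  trans [ 0.0085  0.004  -0.0027] ang [ 4.129e-01 -1.400e-03 -4.000e-04] mm 1.9 deg 74.3
```

Call:
arm_command(
  angular=[
    [0.045, 0, 0],
    [0.09, 0, 0],
    [0.135, 0, 0],
    [0.18, 0, 0],
    [0.225, 0, 0],
    [0.27, 0, 0],
    [0.315, 0, 0],
    [0.36, 0, 0],
  ],
  translation=[
    [0, 0, 0],
    [0, 0, 0],
    [0, 0, 0],
    [0, 0, 0],
    [0, 0, 0],
    [0, 0, 0],
    [0, 0, 0],
    [0, 0, 0],
  ],
  gripper=[0.3, 0.3, 0.3, 0.3, 0.3, 0.3, 0.3, 0.3],
)

```text
clock: 5.3
position: [0.4406, 0.1613, 0.0724]
tool_rot: [-0.42, 0.657, 0.071, 0.623]
force: [0.6, 4.3, -3.8]
finger_gap: 0.0394
```

```bash
cat >> h.py <<'E'
def fitplane(Q,m,tol=.005):
    A=Q[m]; M=np.c_[A[:,:2],np.ones(len(A))]
    for i in range(4):
        k=np.linalg.lstsq(M,A[:,2],rcond=None)[0]; g=abs(A[:,2]-M@k)<tol; A=A[g];M=M[g]
    return k,len(A)
def pan(n):
    for name in ("top","side"):
        c=capture(name); save(n+name,c["pixels"],(230,140,330,230) if name=="top" else (210,180,300,250),7)
        Q=(cloud(c)-[P0[0],P0[1],0])@Rs; X,Y,Z=Q[...,0],Q[...,1],Q[...,2]
        k,l=fitplane(Q,(X>-.03)&(X<.075)&(abs(Y)<.085)&(Z>.06)&(Z<.12)&(np.hypot(X-.045,Y)>.028))
        rx,ry=k[1],-k[0]   # tilt rotation vector
        a=(-rx/.8-ry/.6)/2/.08; b=(rx/.8-ry/.6)/2/.08
        print(name,"slope",k.round(4),l,"remaining left %.3f right %.3f"%(a,b))
E
python3 -c "
from h import *
goal(ktcp(1,.0),knob(1,-.3))
pan('p1')
"
```

```text
t=5.30 pos [0.4406 0.1613 0.0724] q [ 0.613  0.58   2.    -0.642  0.855  0.38 ] F [ 0.6  4.3 -3.8] gap 0.0394
  trans [ 0.0087 -0.0036 -0.0095] ang [ 0.0511 -0.0006 -0.    ] mm 2.7 deg 9.2
top slope [0.0708 0.0713 0.0775] 2538 remaining left 0.181 right 1.295
side slope [0.0711 0.0576 0.079 ] 125 remaining left 0.291 right 1.190
```

View pics/p1top.png

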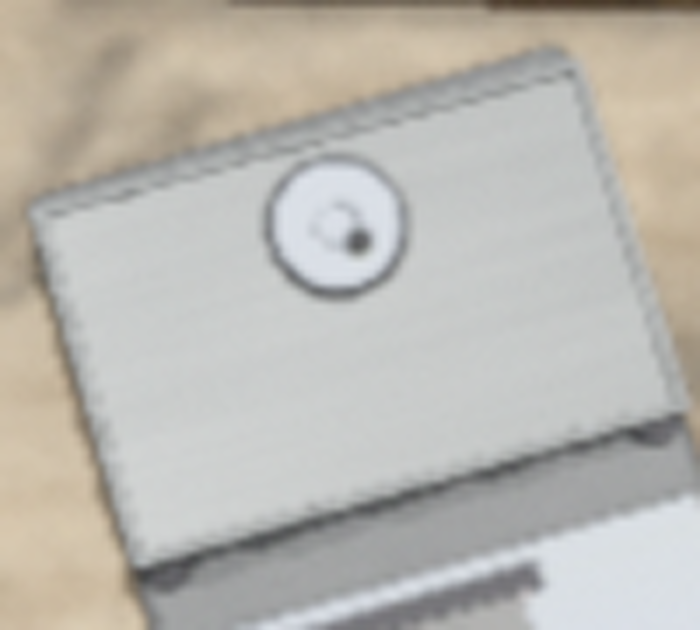

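The ball is now at (357,241) against the dish ring at (337,226), i.e. front-right, as expected. About 0.19 rad remains on the left knob.

Call:
arm_command(
  angular=[
    [0.03, 0, 0],
    [0.06, 0, 0],
    [0.06, 0, 0],
    [0.06, 0, 0],
  ],
  translation=[
    [0, 0, 0],
    [0, 0, 0],
    [0, 0, 0],
    [0, 0, 0],
  ],
  gripper=[0.3, 0.3, 0.3, 0.3],
)

```text
clock: 5.8
position: [0.4407, 0.1614, 0.0724]
tool_rot: [-0.362, 0.661, 0.012, 0.658]
force: [0.4, 1.9, -1.6]
finger_gap: 0.0396
```

```bash
python3 -c "
from h import *
goal(ktcp(1,.0),knob(1,-.3))
pan('p2');pan('p2b')
goal(ktcp(1,.09),knob(1,-.3))
"
```

```text
t=5.80 pos [0.4407 0.1614 0.0724] q [ 0.613  0.58   2.    -0.641  0.855  0.56 ] F [ 0.4  1.9 -1.6] gap 0.0396
  trans [ 0.0087 -0.0056 -0.0098] ang [-0.0062 -0.0006 -0.0001] mm 2.8 deg 1.1
top slope [0.0608 0.0864 0.0784] 2537 remaining left -0.041 right 1.309
side slope [0.0526 0.0639 0.081 ] 79 remaining left 0.049 right 1.047
top slope [0.0605 0.0845 0.0784] 2516 remaining left -0.030 right 1.291
side slope [0.0615 0.0697 0.0804] 83 remaining left 0.096 right 1.185
t=6.00 pos [0.4407 0.1614 0.0724] q [ 0.613  0.58   2.    -0.642  0.855  0.563] F [ 1.9  2.3 -3.1] gap 0.0396
  trans [-0.4413 -0.0055 -0.0105] ang [-0.0069 -0.0005 -0.    ] mm 88.3 deg 1.2
```

View pics/p2top.png

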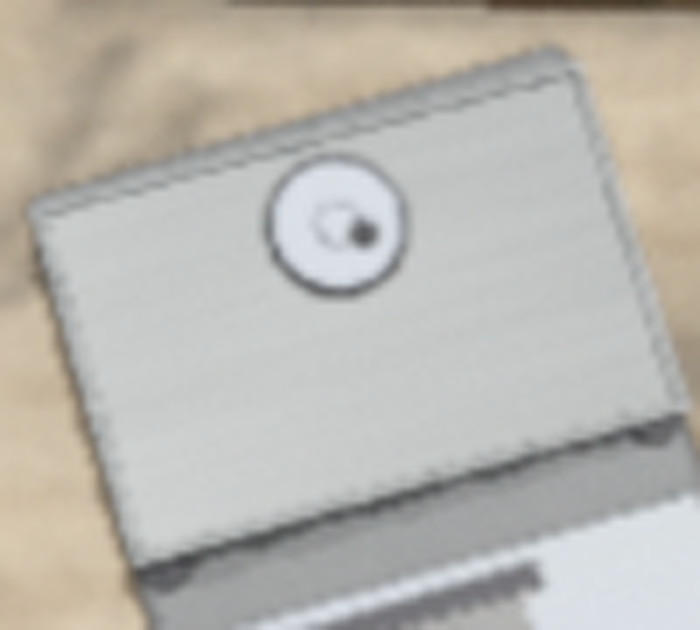

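Call:
arm_command(
  angular=[
    [0, 0, 0],
    [0, 0, 0],
    [0, 0, 0],
    [0, 0, 0],
    [0, 0, 0],
    [0, 0, 0],
    [0, 0, 0],
    [0, 0, 0],
  ],
  translation=[
    [0, 0, 0],
    [0, 0, 0],
    [0, 0, 0],
    [-0.1, 0, 0],
    [-0.3, 0, 0],
    [-0.55, 0, 0],
    [-0.8, 0, 0],
    [-1, 0, 0],
  ],
  gripper=[0.7, 0.7, 0.7, 0.7, 0.7, 0.7, 0.7, 0.7],
)

```text
clock: 6.8
position: [0.4149, 0.2549, 0.2504]
tool_rot: [-0.361, 0.66, 0.011, 0.659]
force: [1.0, -0.1, -0.8]
finger_gap: 0.0616
```

```bash
python3 -c "
from h import *
pan('p3')
for f in (-.4,-.9,-1.5,-2,1.6): print(f);goal(ktcp(-1,.13),knob(-1,f))
goal([.43,.0,.32],down(185))
"
```

```text
top slope [0.064  0.0864 0.0783] 2533 remaining left -0.008 right 1.341
side slope [0.0632 0.0854 0.079 ] 686 remaining left -0.008 right 1.325
-0.4
t=6.90 pos [0.4168 0.2573 0.2523] q [ 0.783  0.331  1.826 -0.453  1.27   0.432] F [0.4 0.3 0. ] gap 0.0618
  trans [ 1.3842 -1.779  -0.5359] ang [-0.0351 -0.1035  0.2999] mm 463.4 deg 57.5
-0.9
t=6.90 pos [0.4168 0.2573 0.2523] q [ 0.783  0.331  1.826 -0.453  1.27   0.432] F [0.4 0.3 0. ] gap 0.0618
  trans [ 1.3842 -1.779  -0.5359] ang [-0.1806 -0.177   0.2688] mm 463.4 deg 66.4
-1.5
t=6.90 pos [0.4168 0.2573 0.2523] q [ 0.783  0.331  1.826 -0.453  1.27   0.432] F [0.4 0.3 0. ] gap 0.0618
  trans [ 1.3842 -1.779  -0.5359] ang [-0.3542 -0.2596  0.2135] mm 463.4 deg 87.9
-2
t=6.90 pos [0.4168 0.2573 0.2523] q [ 0.783  0.331  1.826 -0.453  1.27   0.432] F [0.4 0.3 0. ] gap 0.0618
  trans [ 1.3842 -1.779  -0.5359] ang [-0.4968 -0.3228  0.1513] mm 463.4 deg 110.1
1.6
t=6.90 pos [0.4168 0.2573 0.2523] q [ 0.783  0.331  1.826 -0.453  1.27   0.432] F [0.4 0.3 0. ] gap 0.0618
  trans [ 1.3842 -1.779  -0.5359] ang [0.5418 0.2259 0.2865] mm 463.4 deg 117.6
t=6.90 pos [0.4168 0.2573 0.2523] q [ 0.783  0.331  1.826 -0.453  1.27   0.432] F [0.4 0.3 0. ] gap 0.0618
  trans [ 0.2989 -1.1408 -0.6187] ang [-0.3452 -0.1214  0.1135] mm 266.4 deg 69.0
```

```bash
python3 -c "
from h import *
print(ktcp(-1,.09))
A=R.from_quat(readout.state()['tool_rot']); B=R.from_matrix(knob(-1,-1.0))
M=(A*R.from_rotvec((A.inv()*B).as_rotvec()*.8)).as_matrix()
goal([.47,.07,.26],M)
"
```

```text
[ 0.5307022  -0.16709505  0.15059452]
t=6.90 pos [0.4168 0.2573 0.2523] q [ 0.783  0.331  1.826 -0.453  1.27   0.432] F [0.4 0.3 0. ] gap 0.0618
  trans [ 0.4297 -0.8416 -0.2367] ang [-0.1677 -0.153   0.2088] mm 194.8 deg 55.5
```

Call:
arm_command(
  angular=[
    [-0.168, -0.153, 0.209],
    [-0.168, -0.153, 0.209],
    [-0.168, -0.153, 0.209],
    [-0.168, -0.153, 0.209],
    [-0.168, -0.153, 0.209],
    [-0.168, -0.153, 0.209],
    [-0.168, -0.153, 0.209],
  ],
  translation=[
    [0.43, -0.9, -0.24],
    [0.43, -0.9, -0.24],
    [0.43, -0.9, -0.24],
    [0.43, -0.9, -0.24],
    [0.43, -0.9, -0.24],
    [0.43, -0.9, -0.24],
    [0.43, -0.9, -0.24],
  ],
  gripper=[0.72, 0.72, 0.72, 0.72, 0.72, 0.72, 0.72],
)

```text
clock: 7.6
position: [0.4742, 0.06, 0.2646]
tool_rot: [-0.295, 0.58, 0.389, 0.652]
force: [-0.4, 0.3, -0.5]
finger_gap: 0.0629
```

```bash
python3 -c "
from h import *
goal(ktcp(-1,.10),knob(-1,-1.0))
goal(ktcp(-1,.15),knob(-1,-1.0))
"
```

```text
t=7.60 pos [0.4742 0.06   0.2646] q [-1.000e-03  1.570e-01  1.945e+00  1.940e-01  1.023e+00 -1.115e+00] F [-0.4  0.3 -0.5] gap 0.0629
  trans [ 0.3353 -0.8862 -0.8971] ang [-0.0758 -0.0709  0.0877] mm 261.0 deg 24.5
t=7.60 pos [0.4742 0.06   0.2646] q [-1.000e-03  1.570e-01  1.945e+00  1.940e-01  1.023e+00 -1.115e+00] F [-0.4  0.3 -0.5] gap 0.0629
  trans [ 0.1007 -0.9596 -0.943 ] ang [-0.0758 -0.0709  0.0877] mm 269.8 deg 24.5
```

Call:
arm_command(
  angular=[
    [-0.076, -0.071, 0.088],
    [-0.076, -0.071, 0.088],
    [-0.076, -0.071, 0.088],
    [-0.076, -0.071, 0.088],
    [-0.076, -0.071, 0.088],
    [-0.076, -0.071, 0.088],
    [-0.076, -0.071, 0.088],
  ],
  translation=[
    [0.1, -0.96, -0.94],
    [0.1, -0.96, -0.94],
    [0.1, -0.96, -0.94],
    [0.1, -0.96, -0.94],
    [0.1, -0.96, -0.94],
    [0.1, -0.96, -0.94],
    [0.1, -0.96, -0.94],
  ],
  gripper=[0.72, 0.72, 0.72, 0.72, 0.72, 0.72, 0.72],
)

```text
clock: 8.3
position: [0.5383, -0.199, 0.2003]
tool_rot: [-0.241, 0.49, 0.57, 0.614]
force: [0.4, 0.5, -0.4]
finger_gap: 0.0634
```

```bash
python3 -c "
from h import *
goal(ktcp(-1,.07),knob(-1,-1.0))
c,s=wshot('w4')
for b in (14,-14): print(wproj(c,ktcp(-1,.005+b/1000.)))
P=cloud(c,(c['pos'],c['rot'])); Q=(P-[P0[0],P0[1],0])@Rs
ax=np.array([0,-np.sin(.5),np.cos(.5)]); D=Q-np.array([-.11,-.15,.076]); h=D@ax; r=np.linalg.norm(D-h[...,None]*ax,axis=-1)
m=(abs(h-.014)<.004)&(r<.03); A=D[m]; print(len(A),((A.max(0)+A.min(0))/2).round(4),A.mean(0).round(4),h[m].mean())
"
```

```text
t=8.30 pos [ 0.5383 -0.199   0.2003] q [-0.545  0.566  1.578  0.341  1.389 -1.941] F [ 0.4  0.5 -0.4] gap 0.0634
  trans [0.3966 0.0077 0.0237] ang [-0.0017  0.0003 -0.0004] mm 79.5 deg 0.3
[[296.04997742 199.66782612]]
[[295.50059876 191.09402407]]
1889 [ 0.0016 -0.0058  0.0105] [ 0.001  -0.006   0.0119] 0.013365705298500419
```

View pics/w4.png

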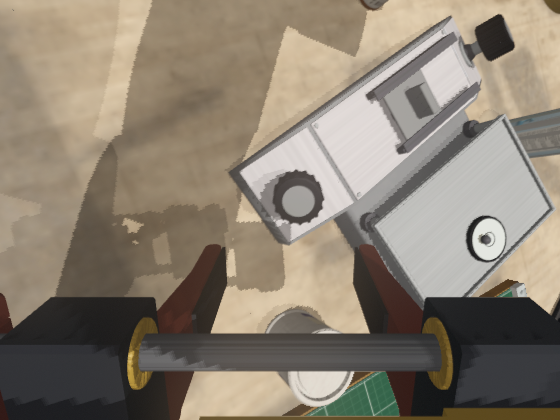

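Call:
arm_command(
  angular=[
    [0, 0, 0],
    [0, 0, 0],
    [0, 0, 0],
    [0, 0, 0],
    [0, 0, 0],
    [0, 0, 0],
    [0, 0, 0],
  ],
  translation=[
    [0.25, 0.008, 0.024],
    [0.39, 0.008, 0.024],
    [0.5, 0.008, 0.024],
    [0.62, 0.008, 0.024],
    [0.74, 0.008, 0.024],
    [0.74, 0.008, 0.024],
    [0.74, 0.008, 0.024],
  ],
  gripper=[0.72, 0.72, 0.72, 0.72, 0.72, 0.72, 0.72],
)

```text
clock: 9.05
position: [0.518, -0.1224, 0.0742]
tool_rot: [-0.241, 0.49, 0.571, 0.613]
force: [0.5, -0.1, 0.5]
finger_gap: 0.0634
```

```bash
python3 -c "
from h import *
goal(ktcp(-1,.0),knob(-1,-1.0))
"
```

```text
t=9.05 pos [ 0.518  -0.1224  0.0742] q [-0.455  0.681  1.744  0.413  1.105 -1.985] F [ 0.5 -0.1  0.5] gap 0.0634
  trans [ 0.0031 -0.0123 -0.017 ] ang [-0.0012  0.0005 -0.0013] mm 4.2 deg 0.3
```

Call:
arm_command(
  angular=[
    [0, 0, 0],
    [0, 0, 0],
    [0, 0, 0],
    [0, 0, 0],
    [0, 0, 0],
    [0, 0, 0],
    [0, 0, 0],
    [0, 0, 0],
  ],
  translation=[
    [0.003, -0.012, -0.017],
    [0.003, -0.012, -0.017],
    [0.003, -0.012, -0.017],
    [0.003, -0.012, -0.017],
    [0.003, -0.012, -0.017],
    [0.003, -0.012, -0.017],
    [0.003, -0.012, -0.017],
    [0.003, -0.012, -0.017],
  ],
  gripper=[0.72, 0.72, 0.72, 0.3, 0.3, 0.3, 0.3, 0.3],
)

```text
clock: 9.85
position: [0.5195, -0.1251, 0.0718]
tool_rot: [-0.241, 0.49, 0.571, 0.614]
force: [3.1, 3.5, 0.1]
finger_gap: 0.0394
```

Call:
arm_command(
  angular=[
    [0.045, 0, 0],
    [0.09, 0, 0],
    [0.135, 0, 0],
    [0.18, 0, 0],
    [0.225, 0, 0],
    [0.27, 0, 0],
    [0.315, 0, 0],
    [0.36, 0, 0],
  ],
  translation=[
    [0, 0, 0],
    [0, 0, 0],
    [0, 0, 0],
    [0, 0, 0],
    [0, 0, 0],
    [0, 0, 0],
    [0, 0, 0],
    [0, 0, 0],
  ],
  gripper=[0.3, 0.3, 0.3, 0.3, 0.3, 0.3, 0.3, 0.3],
)

```text
clock: 10.65
position: [0.5209, -0.1234, 0.0724]
tool_rot: [0.129, 0.719, 0.218, 0.647]
force: [7.4, 11.7, 0.9]
finger_gap: 0.0397
```

```bash
python3 -c "
from h import *
goal(ktcp(-1,.0),knob(-1,-1.0))
pan('p4')
"
```

```text
t=10.65 pos [ 0.5209 -0.1234  0.0724] q [-0.457  0.687  1.738  0.417  1.106 -0.851] F [ 7.4 11.7  0.9] gap 0.0397
  trans [-0.0004 -0.0103 -0.0101] ang [-0.363   0.0012 -0.0018] mm 2.9 deg 65.3
top slope [0.012  0.0144 0.0829] 2524 remaining left 0.013 right 0.238
side slope [0.0093 0.0094 0.0836] 783 remaining left 0.024 right 0.170
```

Call:
arm_command(
  angular=[
    [0.035, 0, 0],
    [0.068, 0, 0],
    [0.068, 0, 0],
    [0.068, 0, 0],
  ],
  translation=[
    [0, 0, 0],
    [0, 0, 0],
    [0, 0, 0],
    [0, 0, 0],
  ],
  gripper=[0.3, 0.3, 0.3, 0.3],
)

```text
clock: 11.15
position: [0.5216, -0.1233, 0.0725]
tool_rot: [0.196, 0.737, 0.142, 0.631]
force: [4.0, 4.5, 0.6]
finger_gap: 0.0396
```

```bash
python3 -c "
from h import *
goal(ktcp(-1,.0),knob(-1,-1.0))
pan('p5')
"
```

```text
t=11.15 pos [ 0.5216 -0.1233  0.0725] q [-0.457  0.687  1.738  0.418  1.105 -0.642] F [4.  4.5 0.6] gap 0.0396
  trans [ 0.0002 -0.013  -0.0109] ang [-0.4297  0.0014 -0.0017] mm 3.4 deg 77.3
top slope [-0.0005 -0.0046  0.0839] 2529 remaining left 0.030 right -0.041
side slope [ 0.0016 -0.0048  0.0844] 805 remaining left 0.054 right -0.021
```

View pics/p5top.png

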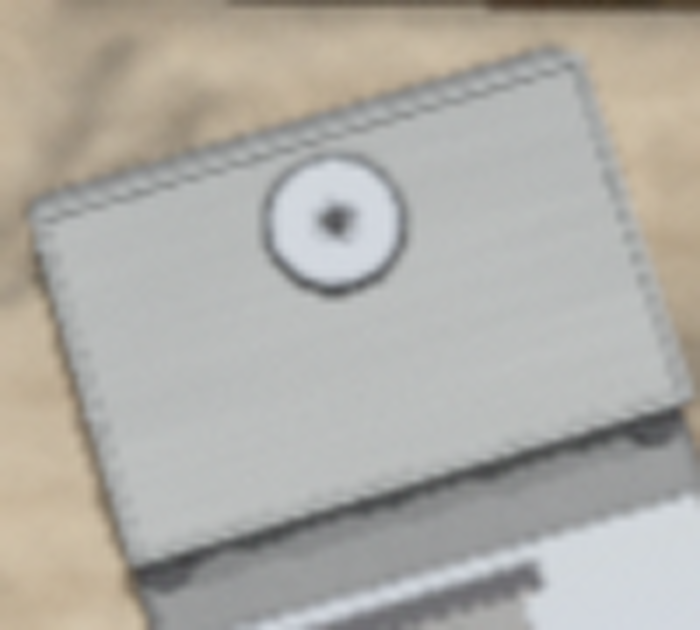

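View pics/p5side.png

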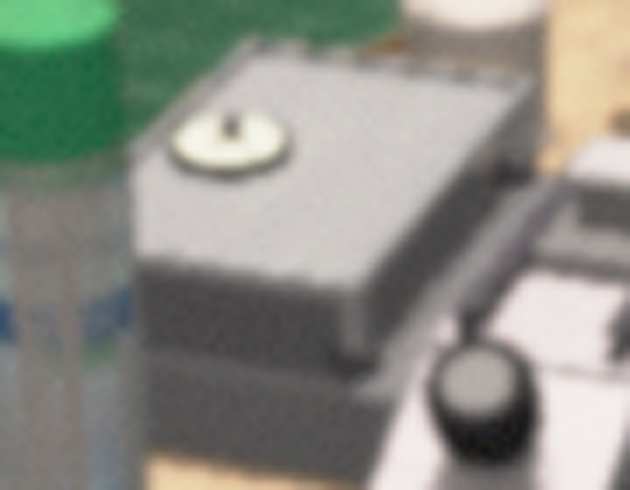

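The ball sits at (336,221) in a dish centred on (336,225), and both cameras give tilt of about 5 mrad. Releasing and backing off.

Call:
arm_command(
  angular=[
    [0, 0, 0],
    [0, 0, 0],
    [0, 0, 0],
    [0, 0, 0],
    [0, 0, 0],
    [0, 0, 0],
    [0, 0, 0],
    [0, 0, 0],
  ],
  translation=[
    [0, 0, 0],
    [0, 0, 0],
    [0, 0, 0],
    [-0.1, 0, 0],
    [-0.3, 0, 0],
    [-0.55, 0, 0],
    [-0.8, 0, 0],
    [-0.9, 0, 0],
  ],
  gripper=[0.7, 0.7, 0.7, 0.7, 0.7, 0.7, 0.7, 0.7],
)

```text
clock: 12.05
position: [0.5463, -0.2104, 0.2342]
tool_rot: [0.194, 0.736, 0.141, 0.633]
force: [0.0, 0.1, 0.1]
finger_gap: 0.0613
```

```bash
python3 -c "
from h import *
pan('p6')
Y=np.degrees(P0[2])
for yaw in (90,180): print(yaw); goal(s2w([-.11,-.03,.25]),down(yaw+Y))
"
```

```text
top slope [-0.0023 -0.0007  0.0841] 2528 remaining left -0.018 right -0.030
side slope [-0.0039 -0.0011  0.0847] 782 remaining left -0.032 right -0.050
90
t=12.15 pos [ 0.5461 -0.2097  0.2327] q [-0.555  0.543  1.533  0.339  1.451 -0.584] F [-0.9  0.4 -0.3] gap 0.0616
  trans [ 0.4186  0.8812 -0.341 ] ang [-0.1092 -0.0258 -0.1582] mm 206.7 deg 34.9
180
t=12.15 pos [ 0.5461 -0.2097  0.2327] q [-0.555  0.543  1.533  0.339  1.451 -0.584] F [-0.9  0.4 -0.3] gap 0.0616
  trans [ 0.4186  0.8812 -0.341 ] ang [-0.5969  0.1089 -0.1513] mm 206.7 deg 112.6
```

Call:
arm_command(
  angular=[
    [-0.109, -0.026, -0.158],
    [-0.109, -0.026, -0.158],
    [-0.109, -0.026, -0.158],
    [-0.109, -0.026, -0.158],
    [-0.109, -0.026, -0.158],
    [-0.109, -0.026, -0.158],
  ],
  translation=[
    [0.419, 0.881, -0.341],
    [0.419, 0.881, -0.341],
    [0.419, 0.881, -0.341],
    [0.419, 0.881, -0.341],
    [0.419, 0.881, -0.341],
    [0.419, 0.881, -0.341],
  ],
  gripper=[0.2, 0, 0, 0, 0, 0],
)

```text
clock: 12.75
position: [0.4857, -0.0093, 0.249]
tool_rot: [-0.097, 0.701, 0.098, 0.7]
force: [0.6, -0.7, 0.4]
finger_gap: 0.0168
```

```bash
python3 -c "
from h import *
Y=np.degrees(P0[2])
c,s=wshot('w5')
goal(s2w([-.11,-.032,.12]),down(90+Y))
goal(s2w([-.11,-.032,.098]),down(90+Y))
print(wproj(c,s2w([-.11,.0046,.0995])))
P=cloud(c,(c['pos'],c['rot'])); Q=(P-[P0[0],P0[1],0])@Rs;X,Y,Z=Q[...,0],Q[...,1],Q[...,2]
m=(abs(X+.11)<.03)&(abs(Y)<.03)&(Z>.092)&(Z<.12); A=Q[m]; print('rib',len(A),A.min(0).round(4),A.max(0).round(4),A.mean(0).round(4))
m=(abs(X+.11)<.02)&(abs(Y+.012)<.008)&(Z>.06)&(Z<.09); print('plate z',np.median(Z[m]))
"
```

```text
t=12.80 pos [ 0.4867 -0.0113  0.249 ] q [-4.800e-02  2.040e-01  1.916e+00  1.000e-03  1.023e+00 -3.230e-01] F [ 0.3 -0.4 -0.2] gap 0.013
  trans [ 0.645  -0.0168  0.0035] ang [ 0.0007 -0.0003 -0.0005] mm 129.0 deg 0.2
t=12.80 pos [ 0.4867 -0.0113  0.249 ] q [-4.800e-02  2.040e-01  1.916e+00  1.000e-03  1.023e+00 -3.230e-01] F [ 0.3 -0.4 -0.2] gap 0.013
  trans [ 0.755  -0.0169  0.0036] ang [ 0.0007 -0.0003 -0.0005] mm 151.0 deg 0.2
[[291.86953161 159.07398533]]
rib 396 [-0.1233  0.0009  0.0921] [-0.0939  0.0095  0.1011] [-0.1086  0.0054  0.0986]
plate z 0.07779046406568392
```

View pics/w5.png

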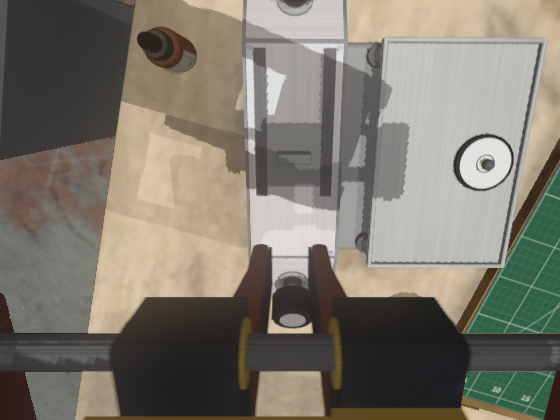

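Rib top seen at (293,158), predicted (292,159); rib at y +5 mm, plate top about 78 mm as expected. Descend to the right of the rib.

Call:
arm_command(
  angular=[
    [0, 0, 0],
    [0, 0, 0],
    [0, 0, 0],
    [0, 0, 0],
    [0, 0, 0],
    [0, 0, 0],
    [0, 0, 0],
  ],
  translation=[
    [0.24, -0.02, 0],
    [0.48, -0.02, 0],
    [0.65, -0.02, 0],
    [0.7, -0.02, 0],
    [0.745, -0.02, 0],
    [0.75, -0.02, 0],
    [0.75, -0.02, 0],
  ],
  gripper=[0, 0, 0, 0, 0, 0, 0],
)

```text
clock: 13.5
position: [0.4885, -0.0156, 0.0999]
tool_rot: [-0.096, 0.7, 0.097, 0.701]
force: [0.4, -0.4, 0.3]
finger_gap: 0.0001
```

```bash
python3 -c "
from h import *
Y=np.degrees(P0[2])
goal(s2w([-.11,.047,.098]),down(90+Y))
print((readout.state()['position']-[P0[0],P0[1],0])@Rs)
"
```

```text
t=13.50 pos [ 0.4885 -0.0156  0.0999] q [-5.700e-02  4.450e-01  2.013e+00  2.000e-03  6.830e-01 -3.310e-01] F [ 0.4 -0.4  0.3] gap 0.0001
  trans [9.800e-03 4.024e-01 2.000e-04] ang [ 0.0003  0.0001 -0.0004] mm 80.5 deg 0.1
[-0.10997968 -0.03348229  0.0998699 ]
```

Push left, 80 mm, gently.

Call:
arm_command(
  angular=[
    [0, 0, 0],
    [0, 0, 0],
    [0, 0, 0],
    [0, 0, 0],
    [0, 0, 0],
    [0, 0, 0],
    [0, 0, 0],
    [0, 0, 0],
  ],
  translation=[
    [0.005, 0.06, 0],
    [0.008, 0.12, 0],
    [0.01, 0.18, 0],
    [0.01, 0.24, 0],
    [0.01, 0.3, 0],
    [0.01, 0.36, 0],
    [0.01, 0.4, 0],
    [0.01, 0.4, 0],
  ],
  gripper=[0, 0, 0, 0, 0, 0, 0, 0],
)

```text
clock: 14.3
position: [0.4674, 0.0602, 0.0981]
tool_rot: [-0.099, 0.7, 0.097, 0.701]
force: [4.2, -19.1, 1.7]
finger_gap: 0.0005
```

```bash
python3 -c "
from h import *
print((readout.state()['position']-[P0[0],P0[1],0])@Rs)
Y=np.degrees(P0[2])
goal(s2w([-.11,.047,.098]),down(90+Y))
c,s=wshot('w6')
pan('p7')
"
```

```text
[-0.10988683  0.04514802  0.09810342]
t=14.30 pos [0.4674 0.0602 0.0981] q [ 0.105  0.43   2.052 -0.005  0.659 -0.168] F [  4.2 -19.1   1.7] gap 0.0005
  trans [ 0.0005  0.0093 -0.0005] ang [0.0016 0.0003 0.001 ] mm 1.9 deg 0.3
top slope [-0.0048 -0.0009  0.0842] 1805 remaining left -0.043 right -0.056
side slope [ 0.0013 -0.0036  0.0847] 795 remaining left 0.041 right -0.015
```

View pics/w6.png

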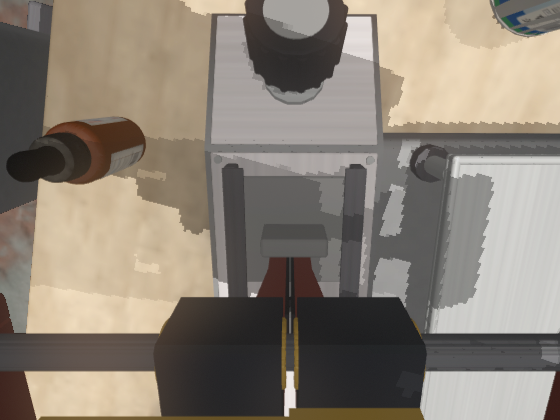

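Cover is open against its stop (19 N reaction). Now back to above the button.

Call:
arm_command(
  angular=[
    [0, 0, 0],
    [0, 0, 0],
    [0, 0, 0],
    [0, 0, 0],
    [0, 0, 0],
  ],
  translation=[
    [0, -0.12, 0],
    [0, -0.225, 0],
    [0, -0.225, 0],
    [0, -0.225, 0],
    [0, -0.225, 0],
  ],
  gripper=[0, 0, 0, 0, 0],
)

```text
clock: 14.95
position: [0.479, 0.0176, 0.098]
tool_rot: [-0.097, 0.7, 0.096, 0.7]
force: [0.5, 1.3, -0.4]
finger_gap: 0.0004
```

```bash
python3 -c "
from h import *
print((readout.state()['position']-[P0[0],P0[1],0])@Rs)
Y=np.degrees(P0[2])
goal(s2w([-.11,.0,.083]),down(90+Y))
c=capture('top'); save('t2',c['pixels'],(230,190,370,280),5.5)
"
```

```text
[-0.11020497  0.00099835  0.09796503]
t=14.95 pos [0.479  0.0176 0.098 ] q [ 1.300e-02  4.390e-01  2.034e+00 -2.000e-03  6.690e-01 -2.610e-01] F [ 0.5  1.3 -0.4] gap 0.0004
  trans [ 0.0748 -0.0049  0.001 ] ang [ 0.001  -0.0001  0.0005] mm 15.0 deg 0.2
```

View pics/t2.png

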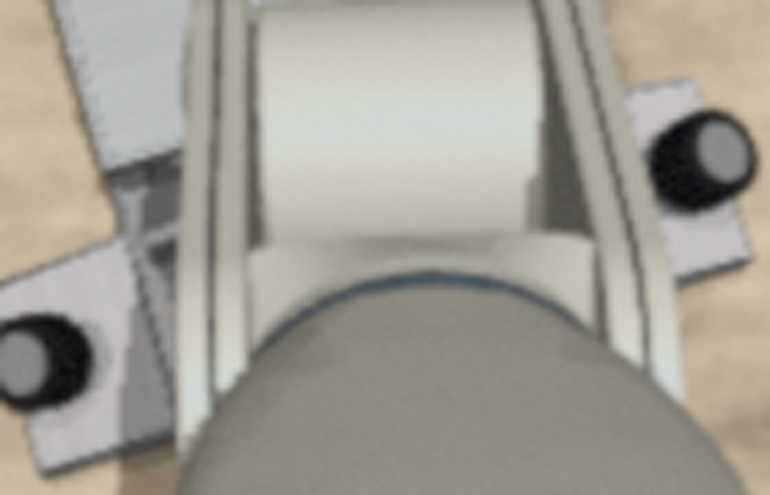

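The arm hides the button in the top view (only the knobs at (25,360) and (720,150) are seen); the wrist position is on the button axis to 1 mm, so press in steps, watching force.

Call:
arm_command(
  angular=[
    [0, 0, 0],
    [0, 0, 0],
    [0, 0, 0],
    [0, 0, 0],
    [0, 0, 0],
    [0, 0, 0],
  ],
  translation=[
    [0.03, -0.004, 0],
    [0.05, -0.004, 0],
    [0.06, -0.004, 0],
    [0.07, -0.004, 0],
    [0.075, -0.004, 0],
    [0.075, -0.004, 0],
  ],
  gripper=[0, 0, 0, 0, 0, 0],
)

```text
clock: 15.6
position: [0.4791, 0.0172, 0.0833]
tool_rot: [-0.097, 0.701, 0.097, 0.7]
force: [-2.7, 4.4, 8.8]
finger_gap: 0.0005
```

Call:
arm_command(
  angular=[
    [0, 0, 0],
    [0, 0, 0],
    [0, 0, 0],
  ],
  translation=[
    [0.008, 0, 0],
    [0.012, 0, 0],
    [0.012, 0, 0],
  ],
  gripper=[0, 0, 0],
)

```text
clock: 15.9
position: [0.4792, 0.0172, 0.0828]
tool_rot: [-0.097, 0.7, 0.097, 0.7]
force: [-8.7, 1.8, 31.3]
finger_gap: 0.0005
```

```bash
python3 -c "
from h import *
c,s=wshot('w7'); print(s['position'],s['force'])
c=capture('side'); save('s7',c['pixels'],(240,180,340,270),7)
pan('p8')
"
```

```text
[0.47915528 0.01723159 0.08280311] [-8.66225528  1.80828797 31.33807209]
top slope [-0.0052 -0.0001  0.0842] 1769 remaining left -0.054 right -0.055
side slope [ 0.0011 -0.0008  0.0846] 792 remaining left 0.018 right 0.006
```

View pics/s7.png

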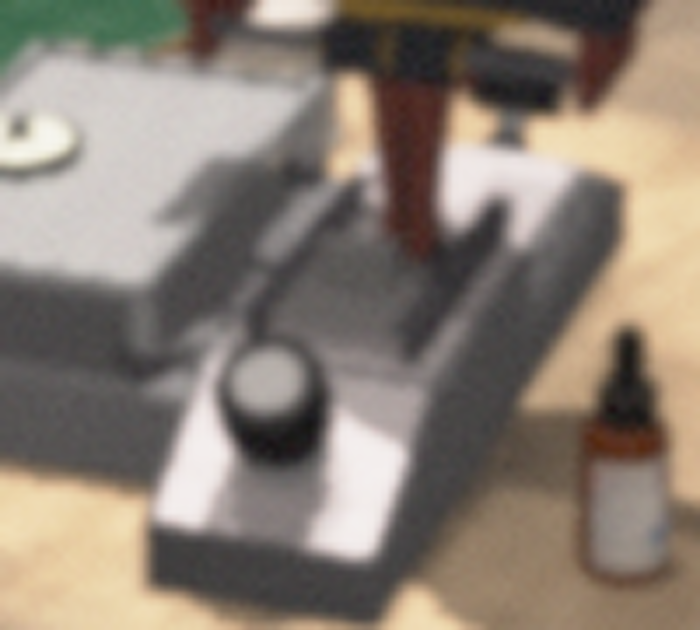

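View pics/w7.png

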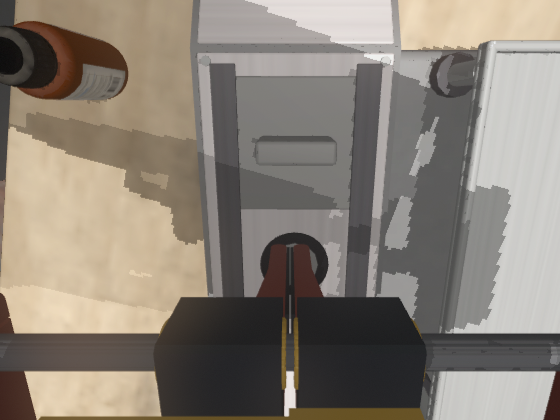

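Fully down: 31 N at tip height 69 mm, fingers centred on the button at (292,262), and pan still level. Lift, and go to the left side of the rib.

Call:
arm_command(
  angular=[
    [0, 0, 0],
    [0, 0, 0],
    [0, 0, 0],
    [0, 0, 0],
    [0, 0, 0],
    [0, 0, 0],
    [0, 0, 0],
    [0, 0, 0],
  ],
  translation=[
    [-0.1, 0, 0],
    [-0.25, 0, 0],
    [-0.35, 0, 0],
    [-0.35, 0.2, 0],
    [-0.35, 0.4, 0],
    [-0.35, 0.46, 0],
    [-0.35, 0.46, 0],
    [-0.35, 0.46, 0],
  ],
  gripper=[0, 0, 0, 0, 0, 0, 0, 0],
)

```text
clock: 16.9
position: [0.4543, 0.1054, 0.1525]
tool_rot: [-0.098, 0.7, 0.097, 0.7]
force: [-0.5, 1.1, 0.2]
finger_gap: 0.0007
```

```bash
python3 -c "
from h import *
print((readout.state()['position']-[P0[0],P0[1],0])@Rs)
Y=np.degrees(P0[2])
goal(s2w([-.11,.092,.098]),down(90+Y))
c,s=wshot('w8')
"
```

```text
[-0.11040497  0.09225152  0.15254986]
t=16.90 pos [0.4543 0.1054 0.1525] q [ 2.030e-01  3.230e-01  2.035e+00 -2.000e-03  7.840e-01 -7.100e-02] F [-0.5  1.1  0.2] gap 0.0007
  trans [ 0.2728 -0.0009  0.0021] ang [ 0.0013 -0.0001  0.0004] mm 54.6 deg 0.2
```

View pics/w8.png

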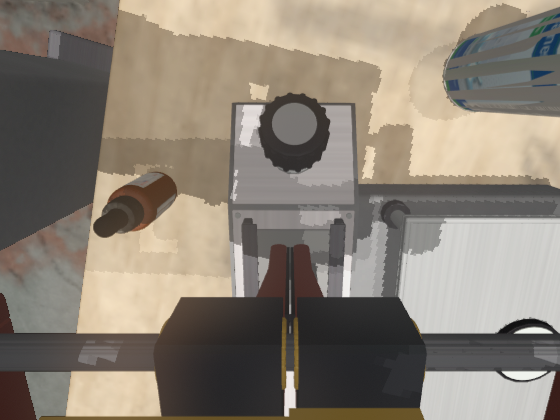

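Call:
arm_command(
  angular=[
    [0, 0, 0],
    [0, 0, 0],
    [0, 0, 0],
    [0, 0, 0],
    [0, 0, 0],
    [0, 0, 0],
  ],
  translation=[
    [0.12, 0, 0],
    [0.2, 0, 0],
    [0.25, 0, 0],
    [0.273, 0, 0],
    [0.273, 0, 0],
    [0.273, 0, 0],
  ],
  gripper=[0, 0, 0, 0, 0, 0],
)

```text
clock: 17.55
position: [0.4549, 0.1048, 0.0983]
tool_rot: [-0.097, 0.7, 0.096, 0.701]
force: [-0.5, 0.2, 0.1]
finger_gap: 0.0005
```

```bash
python3 -c "
from h import *
print((readout.state()['position']-[P0[0],P0[1],0])@Rs)
Y=np.degrees(P0[2])
goal(s2w([-.11,.012,.098]),down(90+Y))
"
```

```text
[-0.1100076   0.09155687  0.09831242]
t=17.55 pos [0.4549 0.1048 0.0983] q [ 2.020e-01  4.250e-01  2.061e+00 -2.000e-03  6.560e-01 -7.100e-02] F [-0.5  0.2  0.1] gap 0.0005
  trans [ 0.0021 -0.3978 -0.0011] ang [0.0009 0.0001 0.0004] mm 79.6 deg 0.2
```

Call:
arm_command(
  angular=[
    [0, 0, 0],
    [0, 0, 0],
    [0, 0, 0],
    [0, 0, 0],
    [0, 0, 0],
    [0, 0, 0],
    [0, 0, 0],
    [0, 0, 0],
  ],
  translation=[
    [0, -0.06, 0],
    [0, -0.12, 0],
    [0, -0.18, 0],
    [0, -0.24, 0],
    [0, -0.3, 0],
    [0, -0.36, 0],
    [0, -0.398, 0],
    [0, -0.398, 0],
  ],
  gripper=[0, 0, 0, 0, 0, 0, 0, 0],
)

```text
clock: 18.35
position: [0.4756, 0.0317, 0.0986]
tool_rot: [-0.093, 0.701, 0.097, 0.7]
force: [-4.8, 36.8, 8.9]
finger_gap: 0.0003
```

```bash
python3 -c "
from h import *
print((readout.state()['position']-[P0[0],P0[1],0])@Rs)
Y=np.degrees(P0[2])
goal(s2w([-.11,.012,.098]),down(90+Y))
c,s=wshot('w9')
"
```

```text
[-0.10972273  0.01552818  0.09860286]
t=18.35 pos [0.4756 0.0317 0.0986] q [ 0.038  0.435  2.039  0.01   0.669 -0.24 ] F [-4.8 36.8  8.9] gap 0.0003
  trans [ 0.0029 -0.0177 -0.0013] ang [-0.0009  0.     -0.0021] mm 3.6 deg 0.4
```

View pics/w9.png

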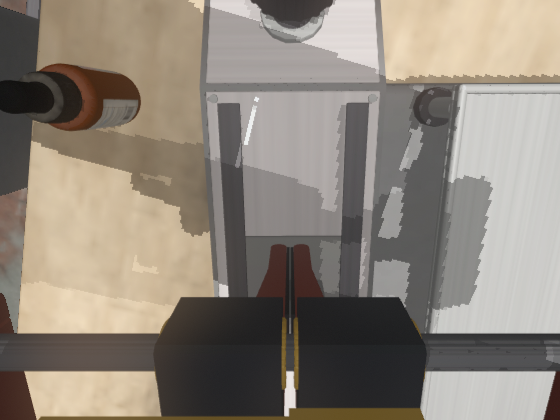

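Cover against the shut stop. Back off left, then up high.

Call:
arm_command(
  angular=[
    [0, 0, 0],
    [0, 0, 0],
    [0, 0, 0],
    [0, 0, 0],
    [0, 0, 0],
    [0, 0, 0],
    [0, 0, 0],
    [0, 0, 0],
  ],
  translation=[
    [0, 0.06, 0],
    [0, 0.1, 0],
    [-0.1, 0.1, 0],
    [-0.3, 0.1, 0],
    [-0.5, 0.1, 0],
    [-0.75, 0.1, 0],
    [-0.9, 0.1, 0],
    [-0.9, 0.1, 0],
  ],
  gripper=[0, 0, 0, 0, 0, 0, 0, 0],
)

```text
clock: 19.2
position: [0.4729, 0.0496, 0.283]
tool_rot: [-0.094, 0.698, 0.097, 0.703]
force: [0.4, 0.0, -0.1]
finger_gap: 0.0004
```

```bash
python3 -c "
from h import *
c,s=wshot('w10'); print(s['position'],s['force'])
P=cloud(c,(c['pos'],c['rot'])); Q=(P-[P0[0],P0[1],0])@Rs;X,Y,Z=Q[...,0],Q[...,1],Q[...,2]
m=(abs(X+.11)<.03)&(abs(Y)<.03)&(Z>.092)&(Z<.12); A=Q[m]; print('rib',len(A),A.min(0).round(4),A.max(0).round(4),A.mean(0).round(4))
pan('p9')
"
```

```text
[0.47289104 0.0495709  0.28300709] [ 0.42163275  0.04669605 -0.14219348]
rib 319 [-0.123  -0.0036  0.092 ] [-0.0945  0.0057  0.101 ] [-0.1088  0.0016  0.0981]
top slope [-0.1517  0.0128  0.0959] 49 remaining left -1.681 right -1.480
side slope [ 0.0011 -0.0016  0.0846] 789 remaining left 0.024 right -0.001
```

View pics/w10.png

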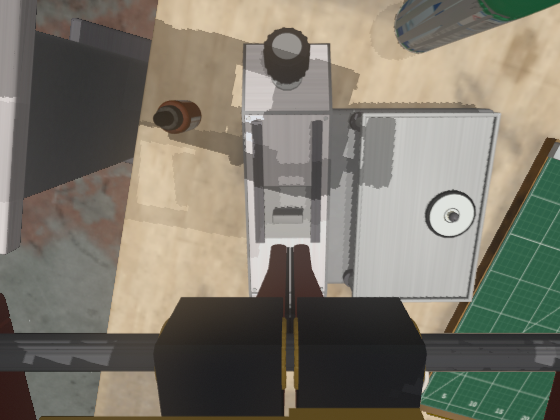

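Call:
arm_command(
  angular=[
    [0, 0, 0],
    [0, 0, 0],
    [0, 0, 0],
    [0, 0, 0],
    [0, 0, 0],
    [0, 0, 0],
    [0, 0, 0],
    [0, 0, 0],
  ],
  translation=[
    [-0.2, -0.2, 0],
    [-0.4, -0.4, 0],
    [-0.5, -0.7, 0],
    [-0.5, -1, 0],
    [-0.5, -1, 0],
    [-0.5, -1, 0],
    [-0.5, -1, 0],
    [-0.5, -1, 0],
  ],
  gripper=[0, 0, 0, 0, 0, 0, 0, 0],
)

```text
clock: 20.15
position: [0.5226, -0.1428, 0.375]
tool_rot: [-0.093, 0.702, 0.098, 0.699]
force: [-0.1, 0.8, 0.6]
finger_gap: 0.0002
```

Call:
arm_command(
  angular=[
    [0, 0, 0],
    [0, 0, 0],
    [0, 0, 0],
    [0, 0, 0],
    [0, 0, 0],
    [0, 0, 0],
    [0, 0, 0],
    [0, 0, 0],
  ],
  translation=[
    [0, -0.25, 0],
    [0, -0.5, 0],
    [0, -0.75, 0],
    [0, -0.9, 0],
    [0, -0.9, 0],
    [0, -0.9, 0],
    [0, -0.9, 0],
    [0, -0.9, 0],
  ],
  gripper=[0, 0, 0, 0, 0, 0, 0, 0],
)

```text
clock: 20.95
position: [0.5708, -0.3145, 0.3739]
tool_rot: [-0.094, 0.702, 0.099, 0.699]
force: [0.7, -0.6, -0.2]
finger_gap: 0.0001
```

```bash
python3 -c "
from h import *
pan('p10')
c=capture('top'); save('t10',c['pixels'],(170,130,390,310),3.6); P=cloud(c)
for nm,zlo,zhi,ctr,rad in (('can',.2,.24,(.57,.235),.05),('tin',.06,.08,(.674,-.154),.05),('drop',.08,.11,(.343,.077),.03)):
    mk=(P[...,2]>zlo)&(P[...,2]<zhi)&(np.hypot(P[...,0]-ctr[0],P[...,1]-ctr[1])<rad)
    A=P[mk]; print(nm,((A.max(0)+A.min(0))/2).round(4))
Q=(P-[P0[0],P0[1],0])@Rs;X,Y,Z=Q[...,0],Q[...,1],Q[...,2]
m=(abs(X+.11)<.03)&(abs(Y)<.03)&(Z>.09)&(Z<.12); A=Q[m]; print('rib',A.mean(0).round(4))
s=log(); print(s['clock'],s['force'],s['qvel'].round(3))
"
```

```text
top slope [-0.0033 -0.0016  0.0841] 2504 remaining left -0.022 right -0.047
side slope [-0.001  -0.0006  0.0846] 787 remaining left -0.005 right -0.015
can [0.5688 0.2409 0.2149]
tin [ 0.6715 -0.1531  0.0684]
drop [0.3421 0.079  0.091 ]
rib [-0.1096  0.0025  0.1003]
21.1 [ 0.36641961  0.44233147 -0.12374639] [-0.005  0.007 -0.005 -0.001  0.001 -0.002]
```

View pics/t10.png

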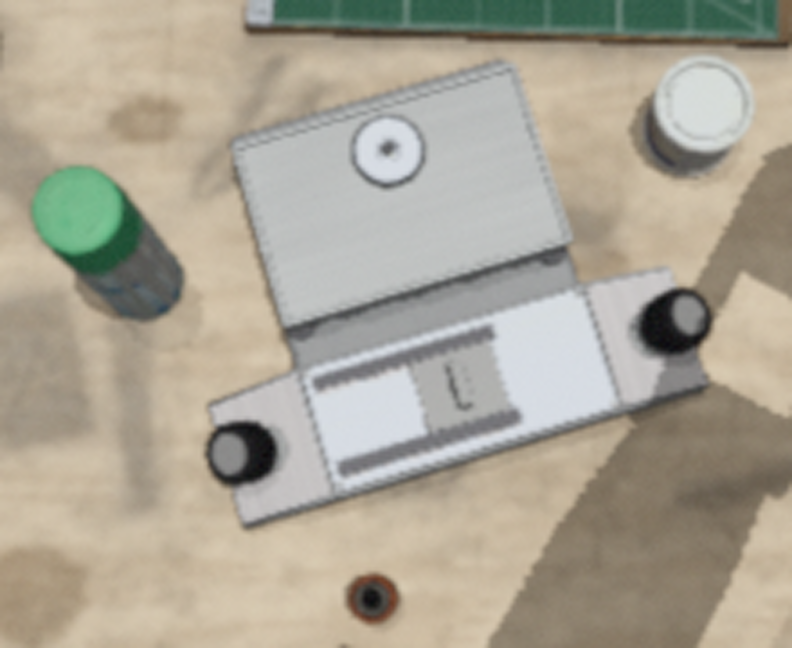

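The top view shows the ball centred in its dish at (389,149). The rib is at (460,383), where a shut cover is predicted at (461,382), and the three bystanders haven't moved. Handing in.

```bash
python3 -c "
from h import *
Q=np.load('topQ.npy');X,Y,Z=Q[...,0],Q[...,1],Q[...,2]
m=(abs(X+.11)<.03)&(abs(Y)<.03)&(Z>.09)&(Z<.12); print('rib at start, top cam',Q[m].mean(0).round(4))
print(arm.hand_in())"
```

```text
rib at start, top cam [-0.1097  0.0069  0.1   ]
the job is handed in; nothing more can be done
None
```

The scale is level, the zero button has been pressed fully down and released, and the dust cover is slid shut again. I handed the job in at about 21 s of the 72 s allowed; the hand-in gave no verdict.

- **Levelling:** I turned the left knob about 1.3 rad clockwise, then the right knob about 1.35 rad clockwise. The last checks put the pan within about 4 mrad of level (limit 17.5 mrad), and the ball sat in the middle of its dish in the top view.
- **Zero button:** I pushed the cover left to its stop and pressed until the button bottomed out, at 31 N and 69 mm height. I then lifted off. The shut cover hides the button, so I did not see it come back up.
- **Dust cover:** I pushed it back against its shut stop with 37 N. The views disagree on the last 1–2 mm: the rib measured +1.6 mm from shut with the wrist camera and +2.5 mm with the top camera. In the final top picture, though, the rib is within 1 px of the fully shut position. The top camera also read about 2 mm too far open at the start, so I take the cover as shut, within the 4 mm limit.
- **Bystanders:** The spray can, tin and dropper bottle measured within 3 mm of where they started. The arm was clear of everything at hand-in.

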